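# Set the orange flip stop and butt the block against it

## Task

Set up the drilling table for the next hole: lightly press the orange flip stop down by its black ball knob with a fingertip until it is fully down, and leave the blue stop up as it is. Then push the wooden block with the fingertips, lightly, back flat against the fence and along it until it just butts against the orange stop, and withdraw. Only touch and push: do not pick anything up, and leave the tools and parts lying around where they are.

Things in the scene. Friction and masses are not known exactly. Their poses are not given: they have to be found in the camera images.
- drill_table: Raised drilling table, fixed: plywood board 240 x 540 x 18 mm on end panels, aluminium fence along its far side. Origin at bench-top level half-way along the board; x across the board towards the fence, y along the fence, z up. Board x = -140 to +100 mm, its top at z = 110 mm. Fence face (looks to -x) at x = +40 mm, 30 mm thick, top at z = 160 mm. Shifted and turned each time.
- orange_carriage: Steel carriage of the orange flip stop, fixed on the fence top near one end (which end differs). Origin on the fence top at mid-thickness (table x = 55, z = 160 mm); axes as the table's. Carriage 30 x 36 mm, ears 17 mm high. Stop arm 16 mm wide along y, centred: sides at y = +-8 mm. When down its level arm has its top 17 mm above the origin and its hanging finger fills x = -46 to -22 mm, down to 18 mm over the board.
- orange_stop (a joint): Hinge of the orange flip stop, rad: 0 = fully down (its finger hangs in front of the fence, across the block's path); 0.85 to 1.05 at the start (swung up, clear). Level axis along the fence, 10 mm above the carriage origin. Stiff hinge: stays at any angle; about 1 to 2 N down on its knob lowers it until it meets its rest at 0.
- orange_knob (a point): Centre of the black ball knob, 18 mm across, on the front of the orange stop; it swings with the stop. 70 mm in front of (table -x) and 34 mm below the hinge axis when down: then it lies 136 mm above the bench top, its crown at 145 mm. Swung up it is 65 to 80 mm higher. Press straight down on its crown; it moves almost straight down, staying 64 to 78 mm in front of the carriage origin.
- blue_carriage: Carriage of the blue flip stop, the same as the orange one, near the other end of the fence. To be left alone.
- blue_stop (a joint): Hinge of the blue flip stop, rad; same make and same values as the orange one. To be left up.
- blue_knob (a point): Centre of the same black ball knob on the blue stop. To be left alone; swung up, this stop reaches about 225 mm above the bench top.
- block: Oily wooden block 55 x 130 x 45 mm (its x, y, z), 0.2 to 0.4 kg, loose on the board between the stops, origin at the middle of its underside. At first its middle is 12 to 30 mm off the fence line, up to 0.12 rad askew, long side y along the fence. Flat on the fence, its origin is at table x = 12.5 mm; butted against a lowered stop, 73 mm along the fence from that stop's carriage origin.
- aerosol: Spray can with a green cap standing upright, 52 mm diameter, 171 mm tall, origin under its base. Leave alone.
- spanner: Combination spanner lying flat, 39 x 247 x 9 mm (long along its y), origin at the middle of its underside. Leave alone.
- screwdriver: Red-handled screwdriver lying flat, 205 x 29 x 30 mm (long along its x), origin at the middle of its underside. Leave alone.
- bolt: Steel hex bolt standing on its head, 24 x 27 x 50 mm, origin under its head. Leave alone.
- bearing: Ball bearing lying flat, 52 mm diameter, 15 mm high, origin under its centre. Leave alone.
- dish: Round white pressed-steel magnet dish, 137 mm diameter, 27 mm high, origin under its centre. Leave alone.

How it is judged (in metres and radians):
On the way, in this order (a step that is already met when the one before it is completed fails the run):
1. the orange stop is pressed fully down (value of joint orange_stop below 0.1 rad), for 0.2 s.
2. the block lies flat on the fence and butts against the lowered orange stop (value of joint orange_stop below 0.1 rad and (y of block in the frame of orange_carriage between 0.068 and 0.0765 m or y of block in the frame of orange_carriage between -0.0765 and -0.068 m) and x of block in the frame of drill_table above 0.0085 m and angle between the y axis of block and the y axis of drill_table, either way round below 0.05 rad and y of block in the frame of drill_table between -0.17 and 0.17 m), for 0.2 s.
At the end, for the whole second after the job is handed in: The orange stop is down (within 0.1 rad); the block rests on the board, within about 4 mm of the fence and 0.05 rad of parallel to it, and within about 3.5 mm of the orange stop; the blue stop is still up; the block is at rest (all of step 2 and linear speed of block below 0.01 m/s and value of joint blue_stop above 0.75 rad and angle between block's own z axis and vertical below 0.08 rad); the robot touches nothing.
It fails at once if the blue stop is moved (distance of blue_knob from where it was at the start of the episode above 0.008 m).
It fails at once if the block is lifted or tipped (height (world z) of block above 0.12 m or angle between block's own z axis and vertical above 0.2 rad).
It fails at once if the orange stop is pressed with more than 30 N (contact force between the fingers and orange_carriage above 30 N).
It fails at once if the block is pushed with more than 30 N (contact force between the fingers and block above 30 N).
It fails at once if a tool or part lying around is moved (15 mm) (distance of any of aerosol, spanner, screwdriver, bolt, bearing, dish from where it was at the start of the episode above 0.015 m).
It also fails if it takes over 72 s, if anything falls off the work surface, if the arm or the gripper's body presses on something with over 40 N, if the wrist force passes 120 N, or if a joint passes its speed limit or range.

## Robot

A 7-joint arm with a two-finger parallel gripper is mounted at the origin on a cart in front of the work surface, level with it; the furniture and walls round the work are solid. World frame = base frame: x ahead of the robot, y to its left, z up, the work surface at z = 0. Lengths are in m, angles in degrees, forces in N, time in s.
With the tool pointing down it reaches from about 0.4 to 0.85 m from the base axis. Payload 6.9 kg.
Tool frame: the origin (TCP) lies at the very end of the fingers, on their centre line; the grasp point (between the pads) lies env.grip_depth behind it (env.grip_depth is the distance from the TCP to the grasp point, in m); z points along the fingers, y is the line along which they close (so a half turn about z gives the same grasp; the last joint's range is limited). The gripper opens to 85 mm and grips with 20 to 120 N. Pads are 22 mm wide; open, the fingers measure 114 mm over their backs; the gripper's body (76 mm by 85 mm) begins 54 mm behind the grasp point. The pads swing forward as they close: fully open they stand 13 mm farther back than shut.
Start: joints at [6.045, 29.078, -13.613, 85.955, 7.202, 65.827, -8.869], TCP at [0.625, -0, 0.231] pointing down, gripper open.
Joint ranges: [-176.47, 176.47], [-13.61, 117.27], [-81.72, 77.17], [0.22, 143.17], [-87.28, 267.28], [10, 112.55], [-165.47, 165.47]. Speed limits (degrees/s): [136.94, 136.94, 180, 180, 180, 180, 180].

## Interface

Orientations are given as [roll, pitch, yaw] about the fixed x, y, z axes, in that order (R = Rz(yaw) Ry(pitch) Rx(roll)).
In Python, from rig import env, vision gives the robot as it stands.
- The arm moves only by the tool jog_arm, never from a script. Its arguments are lists of equal length, an entry for each row: "xyz": the shift along the tool's x, y, z in m, a list of three; "delta_rot": the turn, a rotation vector about the tool's x, y, z in degrees, a list of three; "jaw": the opening, from 0 (shut) to 1 (fully open). A call has 1 to 12 rows; each row is the pose to reach, as a shift and turn from the pose commanded when the call began, along the tool's axes at that moment; what a row does not reach only later rows make up. A row lasts 1/10 s, in which the tool goes at most 50 mm and 8.59 degrees, less where a joint would pass 70% of its speed; a pose out of reach is approached as far as the arm can. A call with a gripper value outside its range is refused whole. The fingers move at their own pace and stop on an object; the grip force is fixed at half the most. Time passes only in rows, so rows that repeat a pose let the fingers close. It gives the time, the measured TCP pose, the force, the opening and the grip force at its end, in the units of the state.
- env.sense(): the state, without advancing time (a new reading comes with each control period).
- vision.grab_frame(name): name is "scene" or "side" or "wrist"; returns a dict with "color" (420x560x3 uint8, blue, green, red), "mtx" (3x3 intrinsics, pixels), "extrinsics" (4x4, takes a point from camera to world coordinates). Camera axes: x right, y down, z forward; pixel columns grow to the right and rows downward; lengths in m; the calibration is good to about 2 mm. A picture is of the moment at which its call begins. There is no depth.
- env.close_job(): hands the job in; it is judged then, once.
The state is a dict: "clock": time; "joints": joint angles; "qd": joint speeds; "joint_torque": joint torques, N m; "position": TCP position; "tcp_rot": TCP orientation; "contact_force": force on the tool from outside, world axes, zero at the start; "moment": the same for the moment, N m; "finger_gap": opening from 0.0 (shut) to 1.0 (fully open); "grasp_force": force on a finger pad.
Only numpy, scipy, OpenCV 4.12 (cv2) and the standard library are available. Lean on these libraries where they do the work, as an engineer would, in place of code of your own. Each camera call takes 0.05 s, during which the arm holds its last target. There are 200 camera calls.

## Working session

There is one attempt and no reset: what is moved stays moved. The work goes in short steps, Python scripts to look and compute and a tool call to move; the robot and the scene stay as the last step left them, time stands still between calls to the robot, and variables do not carry over. Pictures are saved under pics/ and viewed, at most 10 in all, crops included, and the job is handed in when it is done.

Besides the shell and the picture viewer there is one more tool, called after "Emit:" as name(argument=value, ...) on one line, values as JSON. jog_arm: Moves the arm, as the interface text tells. Its arguments: {"type":"object","properties":{"xyz":{"type":"array"},"delta_rot":{"type":"array"},"jaw":{"type":"array"}},"required":["xyz","delta_rot","jaw"]}

```bash
mkdir -p pics; ls
python3 - <<'E'
from rig import env, vision
import cv2, numpy as np, pickle
s=env.sense(); print(s['clock'],s['position'],s['tcp_rot'],s['contact_force'],s['finger_gap'],env.grip_depth)
d={}
for n in("scene","side","wrist"):
    f=vision.grab_frame(n); d[n]=f; cv2.imwrite(f'pics/{n}0.png',f['color'])
    print(n,f['mtx'].tolist(),np.round(f['extrinsics'],3).tolist())
pickle.dump(d,open('f0.pkl','wb'))
E
```

```text
pics
0.0 [ 6.24501988e-01 -8.82448283e-05  2.30436357e-01] [-1.79899471e+02  1.24534586e-03  8.99987979e+01] [ 1.3289047  -0.03574376 -1.1891287 ] 0.9982641754769228 0.0187
scene [[514.2545979094667, 0.0, 274.7389932492455], [0.0, 514.2545979094667, 209.64263979833626], [0.0, 0.0, 1.0]] [[0.903, -0.218, 0.371, -0.222], [-0.43, -0.451, 0.782, -1.514], [-0.003, -0.865, -0.501, 1.091], [0.0, 0.0, 0.0, 1.0]]
side [[396.7162288424524, 0.0, 280.83887971791347], [0.0, 396.7162288424524, 211.30114117795466], [0.0, 0.0, 1.0]] [[-0.998, -0.035, 0.047, 0.436], [-0.059, 0.558, -0.828, 1.062], [0.002, -0.829, -0.559, 0.876], [0.0, 0.0, 0.0, 1.0]]
wrist [[304.1194178587604, 0.0, 288.4871107588492], [0.0, 304.1194178587604, 210.1567020419858], [0.0, 0.0, 1.0]] [[1.0, -0.0, -0.002, 0.625], [-0.001, -0.955, -0.297, 0.077], [-0.001, 0.297, -0.955, 0.372], [0.0, 0.0, 0.0, 1.0]]
```

View pics/scene0.png

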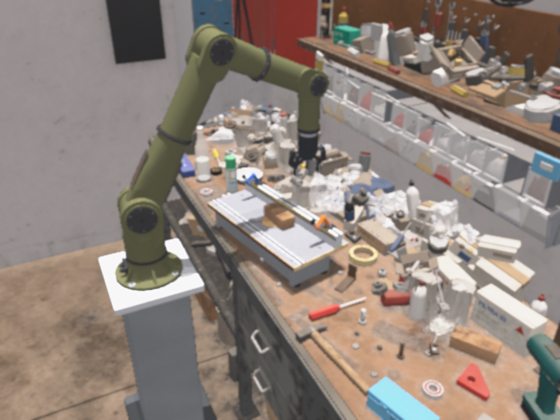

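View pics/side0.png

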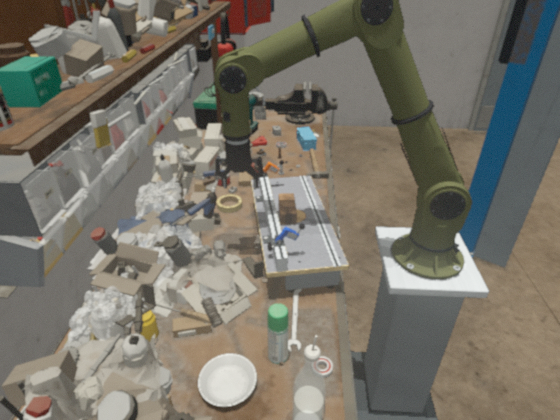

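View pics/wrist0.png

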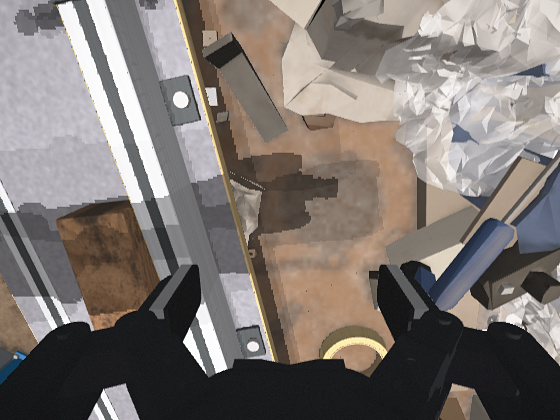

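Orange stop is at the −y end (scene ~(322,225)), blue at the +y end (side ~(287,237)), and the block is between them (scene ~(280,215), side ~(288,207)). The wrist view shows the fence and the block at (110,260). Next I'll enlarge the two fixed views.

Run:
```python
import cv2,pickle
d=pickle.load(open('f0.pkl','rb'))
a=d['scene']['color'][160:290,200:350]; cv2.imwrite('pics/sc.png',cv2.resize(a,None,fx=4.6,fy=4.6,interpolation=2)) 
a=d['side']['color'][160:300,235:355]; cv2.imwrite('pics/sd.png',cv2.resize(a,None,fx=4.2,fy=4.2,interpolation=2))
```

```text
(no output)
```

View pics/sc.png

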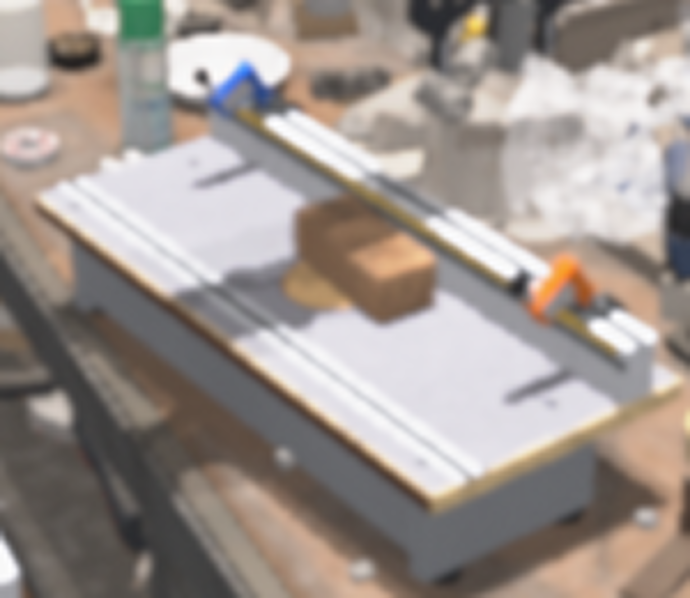

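View pics/sd.png

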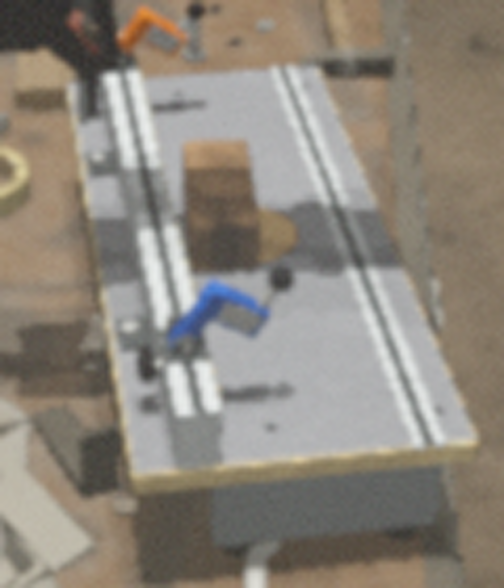

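Scene crop: board corners at (38,200), (432,495), (682,378), orange knob at (520,283), block top at (375,282)/(435,262). Side crop: board corners at (476,440), (133,475), (68,85), (320,67), orange knob at (197,10). I'll fit the table pose and knobs from these.

```bash
cat > h.py <<'E'
import numpy as np,cv2,pickle
from scipy.optimize import least_squares
def proj(f,P):
    T=np.linalg.inv(f['extrinsics']); p=np.asarray(P)@T[:3,:3].T+T[:3,3]; q=p@f['mtx'].T; return q[:,:2]/q[:,2:]
def plane(f,uv,z):
    E=f['extrinsics']; r=E[:3,:3]@np.linalg.solve(f['mtx'],[uv[0],uv[1],1]); return E[:3,3]+r*(z-E[2,3])/r[2]
def tri(fs,uvs):
    return least_squares(lambda P:np.concatenate([proj(f,P[None])[0]-u for f,u in zip(fs,uvs)]),[.6,0,.15])
def pose(p,L):
    c,s=np.cos(p[2]),np.sin(p[2]); L=np.asarray(L,float); return np.c_[p[0]+c*L[:,0]-s*L[:,1],p[1]+s*L[:,0]+c*L[:,1],L[:,2]]
def fit(obs,x0=(.55,0,.1)):
    g=lambda p:np.concatenate([(proj(f,pose(p,[l]))[0]-u) for f,u,l in obs])
    return least_squares(g,x0,loss='soft_l1')
def inv(t,P):
    d=np.asarray(P)[:2]-t[:2]; c,s=np.cos(t[2]),np.sin(t[2]); return np.array([c*d[0]+s*d[1],-s*d[0]+c*d[1]])
E
python3 - <<'E'
from h import *
d=pickle.load(open('f0.pkl','rb')); S,D,W=d['scene'],d['side'],d['wrist']
sc=lambda u,v:np.array([200+u/4.6-.4,160+v/4.6-.4]); sd=lambda u,v:np.array([235+u/4.2-.4,160+v/4.2-.4])
o=[(S,sc(38,200),(-.14,.27,.11)),(S,sc(432,495),(-.14,-.27,.11)),(S,sc(682,378),(.1,-.27,.11)),
(D,sd(476,440),(-.14,.27,.11)),(D,sd(133,475),(.1,.27,.11)),(D,sd(68,85),(.1,-.27,.11)),(D,sd(320,67),(-.14,-.27,.11))]
r=fit(o); t=r.x; print(t,np.round(r.fun,1))
for n,a,b in(('or',(520,283),(197,10)),('bl',(203,77),(281,278))):
    q=tri([S,D],[sc(*a),sd(*b)]); print(n,q.x,np.round(q.fun,1),inv(t,q.x))
b=[(S,sc(375,282),(-.0275,-.065,.155)),(S,sc(435,262),(.0275,-.065,.155)),(S,sc(298,207),(-.0275,.065,.155)),(S,sc(385,322),(-.0275,-.065,.11))]
r=fit(b,t); print('block',r.x,np.round(r.fun,1),inv(t,r.x),r.x[2]-t[2])
np.save('t.npy',t)
# wrist check
print(np.round(proj(W,pose(t,[(.1,0,.11),(.1,.1,.11),(.04,0,.16),(.04,.1,.16)]))))
print(np.round(proj(W,pose(r.x,[(a,c,z) for z in(.11,.155) for a in(-.0275,.0275) for c in(-.065,.065)]))))
E
```

```text
[ 0.48138885 -0.04733634  0.20243513] [-1.2 -1.4 -0.3  0.1 -0.2  0.2  0.5  0.  -0.6 -0.3 -0.5 -0.9 -0.6 -0.7]
or [ 0.51052553 -0.25708231  0.20653441] [-0.3  0.2 -0.4 -0.2] [-0.01362884 -0.21132102]
bl [0.42993693 0.14445465 0.20936764] [-0.5  0.2 -0.3 -0.1] [-0.01184067  0.19821928]
block [ 0.4829077  -0.06444246  0.06079937] [ 0.4 -0.6  0.9 -0.2 -0.2 -0.2 -1.8  1.5] [-0.00195144 -0.01706219] -0.14163575244573476
[[239. 233.]
 [209. 123.]
 [155. 271.]
 [107. 144.]]
[[128. 327.]
 [ 96. 206.]
 [181. 325.]
 [156. 203.]
 [102. 361.]
 [ 60. 223.]
 [163. 358.]
 [132. 219.]]
```

Emit:
jog_arm(xyz=[[0, 0, -0.03], [-0.03, -0.014, -0.05], [-0.07, -0.03, -0.05], [-0.11, -0.05, -0.05], [-0.15, -0.068, -0.05], [-0.19, -0.085, -0.05], [-0.23, -0.103, -0.05], [-0.257, -0.1155, -0.05], [-0.257, -0.1155, -0.05], [-0.257, -0.1155, -0.05], [-0.257, -0.1155, -0.05]], delta_rot=[[0, 0, 0], [0, 0, -3], [0, 0, -6], [0, 0, -9], [0, 0, -11.6], [0, 0, -11.6], [0, 0, -11.6], [0, 0, -11.6], [0, 0, -11.6], [0, 0, -11.6], [0, 0, -11.6]], jaw=[0, 0, 0, 0, 0, 0, 0, 0, 0, 0, 0])

```text
clock: 1.25
position: [0.5101, -0.2556, 0.2812]
tcp_rot: [180.0, -0.1, 101.7]
contact_force: [-0.3, -0.0, -0.2]
finger_gap: -0.001
grasp_force: 0.0
```

Run:
```python
from rig import env, vision
from h import *
s=env.sense(); print(s['clock'],s['position'],s['tcp_rot'],s['contact_force'],s['finger_gap'])
t=np.load('t.npy')
d={}
for n in("side","wrist"):
    d[n]=vision.grab_frame(n)
pickle.dump(d,open('f1.pkl','wb'))
cv2.imwrite('pics/w1.png',d['wrist']['color'])
W=d['wrist']
print(np.round(proj(W,pose(t,[(.04,0,.16),(.04,-.27,.16),(.1,0,.11),(-.14,-.27,.11),(.1,-.27,.11),(-.0136,-.2113,.2065)]))))
print(np.round(proj(W,[s['position']])))
```

```text
1.25 [ 0.51009394 -0.25555222  0.28116588] [ 1.79979305e+02 -5.56287034e-02  1.01706516e+02] [-0.25503031 -0.02645425 -0.19220962] -0.0010393474541348204
[[365. -84.]
 [343. 265.]
 [421. -47.]
 [174. 244.]
 [389. 244.]
 [287. 224.]]
[[287. 270.]]
```

View pics/w1.png

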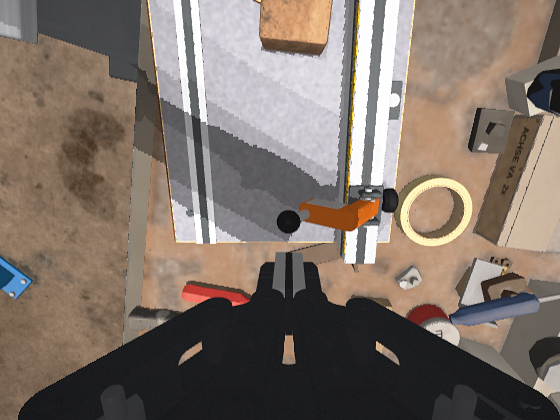

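Knob at (289,222), predicted (287,224); board corners (174,243)/(390,243) match too. I'll press down now.

Emit:
jog_arm(xyz=[[-0.0015, -0.002, 0.03], [-0.0015, -0.002, 0.052], [-0.0015, -0.002, 0.062], [-0.0015, -0.002, 0.067], [-0.0015, -0.002, 0.074], [-0.0015, -0.002, 0.081], [-0.0015, -0.002, 0.088], [-0.0015, -0.002, 0.095]], delta_rot=[[0, 0, 0], [0, 0, 0], [0, 0, 0], [0, 0, 0], [0, 0, 0], [0, 0, 0], [0, 0, 0], [0, 0, 0]], jaw=[0, 0, 0, 0, 0, 0, 0, 0])

```text
clock: 2.15
position: [0.508, -0.259, 0.1861]
tcp_rot: [180.0, 0.0, 101.6]
contact_force: [-0.8, -0.0, 1.7]
finger_gap: -0.002
grasp_force: 0.4
```

Emit:
jog_arm(xyz=[[0, 0, 0.007], [0, 0, 0.014], [0, 0, 0.021], [0, 0, 0.027], [0, 0, 0.031], [0, 0, 0.034], [0, 0, 0.035], [0, 0, 0.035]], delta_rot=[[0, 0, 0], [0, 0, 0], [0, 0, 0], [0, 0, 0], [0, 0, 0], [0, 0, 0], [0, 0, 0], [0, 0, 0]], jaw=[0, 0, 0, 0, 0, 0, 0, 0])

```text
clock: 2.95
position: [0.5078, -0.2589, 0.1512]
tcp_rot: [-180.0, -0.0, 101.6]
contact_force: [0.3, 0.3, -0.5]
finger_gap: -0.001
grasp_force: 0.0
```

Emit:
jog_arm(xyz=[[0, 0, 0.002], [0, 0, 0.004], [0, 0, 0.005], [0, 0, 0.005]], delta_rot=[[0, 0, 0], [0, 0, 0], [0, 0, 0], [0, 0, 0]], jaw=[0, 0, 0, 0])

```text
clock: 3.35
position: [0.5077, -0.2589, 0.1462]
tcp_rot: [-180.0, -0.0, 101.6]
contact_force: [-0.0, -0.2, -0.4]
finger_gap: -0.005
grasp_force: 0.1
```

Emit:
jog_arm(xyz=[[0, 0, 0.0005], [0, 0, 0.001], [0, 0, 0.001], [0, 0, 0.001]], delta_rot=[[0, 0, 0], [0, 0, 0], [0, 0, 0], [0, 0, 0]], jaw=[0, 0, 0, 0])

```text
clock: 3.75
position: [0.5078, -0.2589, 0.1453]
tcp_rot: [-180.0, -0.0, 101.6]
contact_force: [0.9, 0.7, 1.9]
finger_gap: -0.002
grasp_force: 0.3
```

Emit:
jog_arm(xyz=[[0, 0, 0.0005], [0, 0, 0.001], [0, 0, 0.001], [0, 0, 0.001]], delta_rot=[[0, 0, 0], [0, 0, 0], [0, 0, 0], [0, 0, 0]], jaw=[0, 0, 0, 0])

```text
clock: 4.15
position: [0.508, -0.2589, 0.1446]
tcp_rot: [180.0, 0.0, 101.6]
contact_force: [-0.1, -0.4, 4.7]
finger_gap: 0.001
grasp_force: 2.5
```

Run:
```python
from rig import env, vision
from h import *
t=np.load('t.npy')
d={n:vision.grab_frame(n) for n in("side","wrist","scene")}
pickle.dump(d,open('f2.pkl','wb'))
cv2.imwrite('pics/w2.png',d['wrist']['color'])
W=d['wrist']
print(np.round(proj(W,pose(t,[(.04,0,.16),(.04,-.27,.16)]))))
```

```text
[[ 499. -423.]
 [ 394.  381.]]
```

View pics/w2.png

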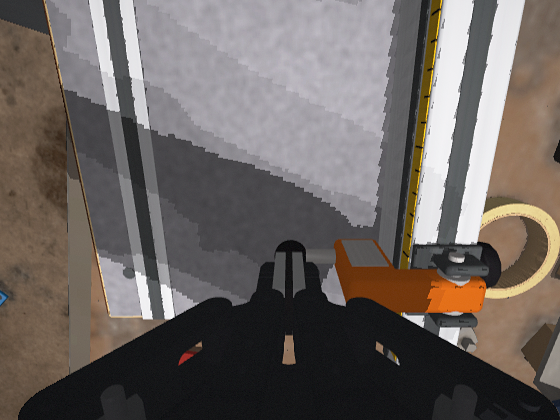

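The orange stop is level at (360–485, 240–315), with 4.7 N at a crown height of 145 mm, so it is on its rest. I'll lift off and look at the block.

Emit:
jog_arm(xyz=[[0, 0, -0.02], [0, 0, -0.06], [0, 0, -0.1], [0.03, -0.02, -0.12], [0.07, -0.05, -0.12], [0.11, -0.075, -0.12], [0.14, -0.085, -0.12], [0.15, -0.085, -0.12], [0.15, -0.085, -0.12], [0.15, -0.085, -0.12]], delta_rot=[[0, 0, 0], [0, 0, 0], [0, 0, 0], [0, 0, 0], [0, 0, 0], [0, 0, 0], [0, 0, 0], [0, 0, 0], [0, 0, 0], [0, 0, 0]], jaw=[0, 0, 0, 0, 0, 0, 0, 0, 0, 0])

```text
clock: 5.3
position: [0.3951, -0.1299, 0.2643]
tcp_rot: [180.0, 0.0, 101.6]
contact_force: [0.7, -0.6, 0.2]
finger_gap: -0.002
grasp_force: 0.0
```

Run:
```python
from rig import env, vision
from h import *
t=np.load('t.npy'); s=env.sense()
W=pickle.load(open('f2.pkl','rb'))['wrist']
for u in((410,268),(410,313)): print(inv(t,plane(W,u,.177)))
d={n:vision.grab_frame(n) for n in("wrist",)}
pickle.dump(d,open('f3.pkl','wb'))
cv2.imwrite('pics/w3.png',d['wrist']['color'])
W=d['wrist']
print(inv(t,s['position']),np.round(proj(W,pose(t,[(.04,0,.16),(.04,-.27,.16),(.04,0,.11),(-.14,0,.11),(-.14,.1,.11)]))))
```

```text
[ 0.03303673 -0.19414678]
[ 0.03553758 -0.21527576]
[-0.10115761 -0.06356064] [[467. 133.]
 [422. 398.]
 [437. 130.]
 [246. 130.]
 [241.   8.]]
```

View pics/w3.png

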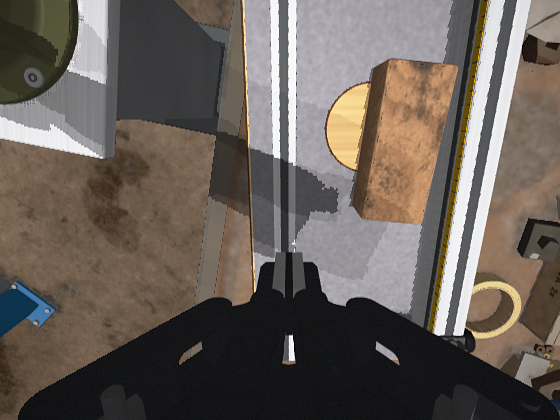

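Run:
```python
from h import *
t=np.load('t.npy')
W=pickle.load(open('f3.pkl','rb'))['wrist']
b=[(W,u,l) for u,l in(((388,59),(-.0275,.065,.155)),((458,66),(.0275,.065,.155)),((422,223),(.0275,-.065,.155)),((361,212),(-.0275,-.065,.155)),((370,69),(-.0275,.065,.11)))]
r=fit(b,t); print('block',r.x,np.round(r.fun,1),inv(t,r.x),r.x[2]-t[2])
```

```text
block [ 0.4793944  -0.06136784  0.122303  ] [-1.7 -0.1  0.6 -0.8  0.4  3.7 -0.6 10.1  0.8 -1.2] [-0.00477483 -0.01334399] -0.08013212401077108
```

The block is at about (−5, −13) mm in the table frame, askew −0.08 rad; its top corners are at (388,59), (458,66) and (422,223). I'll go down behind it and push it to the fence.

Emit:
jog_arm(xyz=[[0.025, 0, 0.02], [0.05, 0, 0.06], [0.05, 0, 0.1], [0.05, 0, 0.13], [0.05, 0.01, 0.136], [0.05, 0.025, 0.136], [0.05, 0.035, 0.136], [0.05, 0.042, 0.136], [0.05, 0.047, 0.136], [0.05, 0.051, 0.136], [0.05, 0.053, 0.136]], delta_rot=[[0, 0, 0], [0, 0, 0], [0, 0, 0], [0, 0, 0], [0, 0, 0], [0, 0, 0], [0, 0, 0], [0, 0, 0], [0, 0, 0], [0, 0, 0], [0, 0, 0]], jaw=[0, 0, 0, 0, 0, 0, 0, 0, 0, 0, 0])

```text
clock: 6.45
position: [0.4366, -0.0695, 0.1285]
tcp_rot: [180.0, 0.0, 101.6]
contact_force: [-0.8, -0.4, -0.2]
finger_gap: 0.003
grasp_force: 0.0
```

Emit:
jog_arm(xyz=[[0, 0.002, 0], [0, 0.004, 0], [0, 0.006, 0], [0, 0.008, 0], [0, 0.01, 0], [0, 0.01, 0]], delta_rot=[[0, 0, 0], [0, 0, 0], [0, 0, 0], [0, 0, 0], [0, 0, 0], [0, 0, 0]], jaw=[0, 0, 0, 0, 0, 0])

```text
clock: 7.05
position: [0.4464, -0.0673, 0.1283]
tcp_rot: [180.0, -0.0, 101.6]
contact_force: [-1.5, 0.7, 0.6]
finger_gap: -0.001
grasp_force: 0.4
```

Emit:
jog_arm(xyz=[[0, 0.0015, 0], [0, 0.003, 0], [0, 0.0045, 0], [0, 0.006, 0], [0, 0.006, 0]], delta_rot=[[0, 0, 0], [0, 0, 0], [0, 0, 0], [0, 0, 0], [0, 0, 0]], jaw=[0, 0, 0, 0, 0])

```text
clock: 7.55
position: [0.4521, -0.0663, 0.1282]
tcp_rot: [180.0, 0.0, 101.6]
contact_force: [-0.5, -0.5, 0.6]
finger_gap: -0.002
grasp_force: 0.8
```

Emit:
jog_arm(xyz=[[0, 0.001, 0], [0, 0.002, 0], [0, 0.002, 0]], delta_rot=[[0, 0, 0], [0, 0, 0], [0, 0, 0]], jaw=[0, 0, 0])

```text
clock: 7.85
position: [0.4542, -0.0657, 0.1283]
tcp_rot: [180.0, -0.0, 101.6]
contact_force: [-1.1, -1.5, -0.2]
finger_gap: 0.004
grasp_force: 0.7
```

Emit:
jog_arm(xyz=[[0, 0.001, 0], [0, 0.002, 0], [0, 0.002, 0]], delta_rot=[[0, 0, 0], [0, 0, 0], [0, 0, 0]], jaw=[0, 0, 0])

```text
clock: 8.15
position: [0.4551, -0.0655, 0.1282]
tcp_rot: [-179.9, -0.0, 101.6]
contact_force: [-4.1, -2.3, 3.8]
finger_gap: 0.002
grasp_force: 2.4
```

Emit:
jog_arm(xyz=[[0, 0.0007, 0], [0, 0.0015, 0], [0, 0.0015, 0]], delta_rot=[[0, 0, 0], [0, 0, 0], [0, 0, 0]], jaw=[0, 0, 0])

```text
clock: 8.45
position: [0.4551, -0.0656, 0.1281]
tcp_rot: [-179.8, -0.0, 101.6]
contact_force: [-8.5, -2.9, 6.1]
finger_gap: 0.003
grasp_force: 4.5
```

Emit:
jog_arm(xyz=[[0, -0.01, 0], [0, -0.04, -0.01], [0.03, -0.05, -0.02], [0.07, -0.05, -0.02], [0.105, -0.045, -0.02], [0.105, -0.01, -0.02], [0.105, 0.02, -0.015], [0.105, 0.035, -0.01], [0.105, 0.035, -0.01], [0.1, 0.035, -0.01], [0.09, 0.035, -0.01]], delta_rot=[[0, 0, 0], [0, 0, 0], [0, 0, 0], [0, 0, 0], [0, 0, 0], [0, 0, 0], [0, 0, 0], [0, 0, 0], [0, 0, 0], [0, 0, 0], [0, 0, 0]], jaw=[0, 0, 0, 0, 0, 0, 0, 0, 0, 0, 0])

```text
clock: 9.55
position: [0.4723, 0.0298, 0.1383]
tcp_rot: [-179.9, -0.0, 101.7]
contact_force: [-0.0, -0.6, 0.6]
finger_gap: -0.002
grasp_force: 0.0
```

Run:
```python
from rig import env, vision
from h import *
t=np.load('t.npy'); s=env.sense()
d={n:vision.grab_frame(n) for n in("side",)}
cv2.imwrite('pics/s4.png',cv2.resize(d['side']['color'][150:300,225:375],None,fx=4,fy=4,interpolation=2))
print(s['clock'],inv(t,s['position']),s['position'][2],s['contact_force'])
D=d['side'];print(np.round((proj(D,pose(t,[(-.015,-.013-.065,.155),(-.015,.052,.155),(.04,-.078,.155),(.04,.052,.155)]))-[225,150])*4))
```

```text
9.55 [0.00660323 0.0773806 ] 0.13829074472092076 [-0.0438039  -0.55530832  0.60564682]
[[248. 169.]
 [273. 251.]
 [186. 173.]
 [205. 257.]]
```

View pics/s4.png

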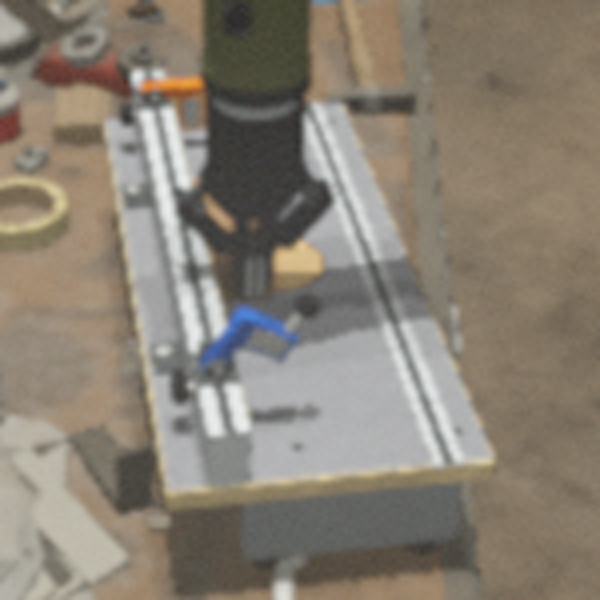

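The gripper is at the block's +y end, clear of the blue stop (250,335); the orange stop is still down at (170,87). I'll slide the block along the fence.

Emit:
jog_arm(xyz=[[-0.007, 0, 0], [-0.012, 0, 0], [-0.016, 0, 0], [-0.022, 0, 0], [-0.03, 0, 0], [-0.04, 0, 0], [-0.05, 0, 0], [-0.06, 0, 0], [-0.07, 0, 0], [-0.08, 0, 0], [-0.089, 0, 0], [-0.095, 0, 0]], delta_rot=[[0, 0, 0], [0, 0, 0], [0, 0, 0], [0, 0, 0], [0, 0, 0], [0, 0, 0], [0, 0, 0], [0, 0, 0], [0, 0, 0], [0, 0, 0], [0, 0, 0], [0, 0, 0]], jaw=[0, 0, 0, 0, 0, 0, 0, 0, 0, 0, 0, 0])

```text
clock: 10.8
position: [0.4928, -0.0641, 0.1382]
tcp_rot: [180.0, 0.0, 101.5]
contact_force: [-1.0, 2.9, 1.3]
finger_gap: 0.005
grasp_force: 1.3
```

Emit:
jog_arm(xyz=[[-0.005, 0, 0], [-0.01, 0, 0], [-0.015, 0, 0], [-0.02, 0, 0], [-0.025, 0, 0], [-0.029, 0, 0], [-0.031, 0, 0], [-0.033, 0, 0]], delta_rot=[[0, 0, 0], [0, 0, 0], [0, 0, 0], [0, 0, 0], [0, 0, 0], [0, 0, 0], [0, 0, 0], [0, 0, 0]], jaw=[0, 0, 0, 0, 0, 0, 0, 0])

```text
clock: 11.6
position: [0.4993, -0.0954, 0.1383]
tcp_rot: [-180.0, -0.0, 101.6]
contact_force: [-1.9, 1.2, 1.1]
finger_gap: -0.003
grasp_force: 1.1
```

Emit:
jog_arm(xyz=[[-0.002, 0, 0], [-0.004, 0, 0], [-0.006, 0, 0], [-0.007, 0, 0], [-0.007, 0, 0]], delta_rot=[[0, 0, 0], [0, 0, 0], [0, 0, 0], [0, 0, 0], [0, 0, 0]], jaw=[0, 0, 0, 0, 0])

```text
clock: 12.1
position: [0.5008, -0.1025, 0.1383]
tcp_rot: [180.0, 0.0, 101.6]
contact_force: [0.2, 1.1, -0.3]
finger_gap: -0.004
grasp_force: 0.3
```

Emit:
jog_arm(xyz=[[-0.001, 0, 0], [-0.002, 0, 0], [-0.002, 0, 0]], delta_rot=[[0, 0, 0], [0, 0, 0], [0, 0, 0]], jaw=[0, 0, 0])

```text
clock: 12.4
position: [0.5012, -0.1043, 0.1383]
tcp_rot: [180.0, 0.0, 101.6]
contact_force: [-0.8, 1.2, -0.4]
finger_gap: -0.002
grasp_force: 0.5
```

Emit:
jog_arm(xyz=[[-0.001, 0, 0], [-0.0015, 0, 0], [-0.0015, 0, 0]], delta_rot=[[0, 0, 0], [0, 0, 0], [0, 0, 0]], jaw=[0, 0, 0])

```text
clock: 12.7
position: [0.5013, -0.1049, 0.1383]
tcp_rot: [-180.0, -0.0, 101.6]
contact_force: [-2.3, 3.9, 0.6]
finger_gap: 0.005
grasp_force: 2.4
```

Emit:
jog_arm(xyz=[[-0.0007, 0, 0], [-0.0015, 0, 0], [-0.0015, 0, 0]], delta_rot=[[0, 0, 0], [0, 0, 0], [0, 0, 0]], jaw=[0, 0, 0])

```text
clock: 13.0
position: [0.5013, -0.1052, 0.1383]
tcp_rot: [-180.0, -0.1, 101.7]
contact_force: [-4.2, 7.7, 2.8]
finger_gap: -0.003
grasp_force: 4.1
```

The force rises with no further travel, so the block is butted. I'll withdraw, go round and seat it flat on the fence once more.

Emit:
jog_arm(xyz=[[0.01, 0, 0], [0.03, -0.01, -0.01], [0.03, -0.05, -0.01], [0.01, -0.085, -0.01], [-0.03, -0.085, 0], [-0.07, -0.085, 0.01], [-0.0735, -0.085, 0.01], [-0.0735, -0.065, 0.01], [-0.0735, -0.05, 0.01], [-0.0735, -0.042, 0.01], [-0.0735, -0.039, 0.01], [-0.0735, -0.039, 0.01]], delta_rot=[[0, 0, 0], [0, 0, 0], [0, 0, 0], [0, 0, 0], [0, 0, 0], [0, 0, 0], [0, 0, 0], [0, 0, 0], [0, 0, 0], [0, 0, 0], [0, 0, 0], [0, 0, 0]], jaw=[0, 0, 0, 0, 0, 0, 0, 0, 0, 0, 0, 0])

```text
clock: 14.2
position: [0.4781, -0.1866, 0.1282]
tcp_rot: [-180.0, 0.0, 101.6]
contact_force: [-0.7, 0.2, 0.3]
finger_gap: 0.003
grasp_force: 0.0
```

Emit:
jog_arm(xyz=[[0, 0.001, 0], [0, 0.002, 0], [0, 0.003, 0], [0, 0.003, 0]], delta_rot=[[0, 0, 0], [0, 0, 0], [0, 0, 0], [0, 0, 0]], jaw=[0, 0, 0, 0])

```text
clock: 14.6
position: [0.48, -0.1866, 0.1282]
tcp_rot: [-179.9, -0.0, 101.6]
contact_force: [-4.7, -0.8, 3.2]
finger_gap: -0.001
grasp_force: 2.1
```

Emit:
jog_arm(xyz=[[0, 0.001, 0], [0, 0.001, 0], [0, -0.005, 0], [0, -0.025, 0], [0, -0.05, -0.02], [0, -0.065, -0.06], [0, -0.065, -0.1], [-0.02, -0.065, -0.13], [-0.02, -0.065, -0.13], [-0.02, -0.065, -0.13]], delta_rot=[[0, 0, 0], [0, 0, 0], [0, 0, 0], [0, 0, 0], [0, 0, 0], [0, 0, 0], [0, 0, 0], [0, 0, 0], [0, 0, 0], [0, 0, 0]], jaw=[0, 0, 0, 0, 0, 0, 0, 0, 0, 0])

```text
clock: 15.6
position: [0.4219, -0.2193, 0.2586]
tcp_rot: [179.9, 0.1, 101.5]
contact_force: [1.4, -0.2, -0.3]
finger_gap: 0.003
grasp_force: 0.0
```

Run:
```python
from rig import env, vision
from h import *
t=np.load('t.npy'); s=env.sense()
W=vision.grab_frame('wrist'); cv2.imwrite('pics/w5.png',W['color'])
print(s['clock'],inv(t,s['position']),s['contact_force'])
print(np.round(proj(W,pose(t,[(-.015,-.202,.155),(-.015,-.072,.155),(.04,-.072,.155),(.04,0,.155),(.04,-.2,.155)]))))
```

```text
15.6 [-0.09286471 -0.15647636] [ 1.36478975 -0.21108607 -0.32762971]
[[375. 259.]
 [389. 105.]
 [461. 105.]
 [479.  -5.]
 [437. 257.]]
```

View pics/w5.png

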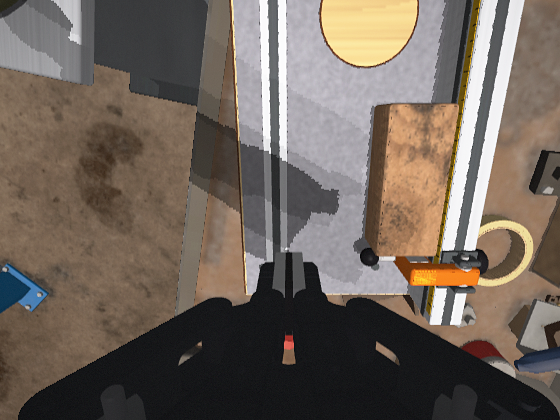

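The block top runs from (390,104)/(458,104) to (380,250)/(440,257). It lies flat on the fence, touching the lowered orange stop at (405–480, 257–287), and its corners match the prediction.

```bash
python3 -c "
from rig import env
print(env.close_job())"
```

```text
the job is handed in; nothing more can be done
None
```

I pressed the orange stop fully down, pushed the block flat against the fence and up to the orange stop, withdrew the arm and handed the job in at about 16 s; the blue stop was not touched, and no verdict came back.

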